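Torque the last bolt of the bench vise until the break-over wrench trips

TASK

One bolt of the small bench vise is still slack and the break-over torque wrench is standing on it: swing the wrench clockwise (seen from above) by its handle until the joint behind its head trips and the handle breaks over. Stop there, since pushing the broken handle on would overtighten the bolt and crush the sheet-metal cart top; let go and leave the wrench standing on the bolt, its handle broken over. Leave the other things on the cart where they are.

Things in the scene. Friction and masses are not known exactly. Their poses are not given: they have to be found in the camera images.
- wrench_head: Chrome head of the torque wrench, its deep socket on the slack bolt; turns with the bolt about a fixed vertical axis through this origin, which lies on the bolt axis at cart-top height (z = 0). x axis level from the bolt axis to the breakaway pin, z up. Socket 18 to 22 mm in diameter, head 34 mm, its top 105 mm above the cart. It cannot be lifted off and has no ratchet: turning back slackens the bolt.
- bolt_head (a point): On the bolt axis, 20 mm above the cart, inside the socket. The bolt first turns with a steady drag of about 0.9 N m (up to 5 N at the middle of the grip); after some clockwise turn, between about 15 and 60 degrees, it comes up tight on its seat and turns no further. Nothing shows how much turn is left: it must be felt.
- wrench_handle: Handle, a level bar, centre line 90 mm above the cart. Origin on the vertical breakaway pin, 45 mm from the bolt axis; x axis along the handle away from the bolt, z up; straight, it is in line with the head's x axis. Chrome tube 21 mm in diameter from 18 to 92 mm along x, ribbed aluminium grip 26 mm in diameter to 190 mm, 23 mm end cap to 200 mm.
- break_pin (a point): The breakaway pin, 90 mm above the cart. A detent keeps the joint straight up to about 2 N m (14 N across mid-grip); it bends only clockwise, once the bolt is tight. Over the first 9 degrees (21 mm at mid-grip) the resistance falls to nothing, then the handle swings itself to 17 degrees and stays. Past 24 degrees it overtightens; stop at 30. 3 to 4 N back straightens it.
- wrench_grip (a point): Middle of the wrench's ribbed grip, on the handle's centre line, 141 mm along the handle's x axis from the breakaway pin, so 186 mm from the bolt axis while straight, 90 mm above the cart top.
- vise: Small grey cast-iron bench vise, fixed; origin under the centre of its base, x axis from anvil to screw. Base 150 x 92 mm; bolt lugs 38 mm across, 14 mm high at x = +/-70, y = +/-62 mm; the slack bolt is in one of the two at x = -70 mm, the other three are tight and bare. Body and jaws, up to 126 mm high, between x = -53 and 65, y = +/-39 mm; screw and bar reach x = 170. The handle swings clear of it.
- clip_board: Bystander: hardboard clip board 315 x 230 x 4 mm with paper and a chrome spring clip (21 mm high) at its +x end, lying flat; origin under its centre.
- phone_stand: Bystander: clear acrylic phone stand, 95 x 78 mm, 115 mm high; origin under its base.
- flashlight: Bystander: red aluminium flashlight lying along its x axis, 135 mm long, up to 33 mm thick; origin under its middle.
- vase: Bystander: squat white ceramic vase, empty, 88 mm in diameter, 72 mm high; origin under its centre.
- spanner: Bystander: double open-ended chrome spanner lying along its x axis, 168 mm long, 7 mm thick; origin under its middle.
- parts_dish: Bystander: shallow round steel parts dish, 90 mm in diameter, 28 mm high; origin under its centre.
- screwdriver: Bystander: screwdriver with a black handle lying along its x axis, 190 mm long; origin under its middle.

How it is judged:
On the way:
1. the wrench's breakaway joint has tripped (handle bent more than 0.2 rad from the head) (angle between the x axis of wrench_head and the x axis of wrench_handle, either way round above 0.2 rad), for 0.2 s.
At the end, for the whole second after the job is handed in: The wrench stands at rest on the bolt with its joint tripped: the handle bent between 0.2 and 0.42 rad (11 to 24 degrees) from the head, nothing held (angle between the x axis of wrench_head and the x axis of wrench_handle, either way round between 0.2 and 0.42 rad and angular speed of wrench_handle below 0.1 rad/s); the robot touches nothing.
It fails at once if the broken handle is pushed on past 0.42 rad (24 degrees) of bend: bolt overtightened (angle between the x axis of wrench_head and the x axis of wrench_handle, either way round above 0.42 rad).
It fails at once if another thing on the cart is shifted by more than 15 mm (distance of any of clip_board, phone_stand, flashlight, vase, spanner, parts_dish, screwdriver from where it was at the start of the episode above 0.015 m).
It also fails if it takes over 61 s, if anything falls off the work surface, if the arm or the gripper's body presses on something with over 40 N, if the wrist force passes 120 N, or if a joint passes its speed limit or range.

ROBOT

A 7-joint arm with a two-finger parallel gripper is mounted at the origin on the work surface. World frame = base frame: x ahead of the robot, y to its left, z up, the work surface at z = 0. Lengths are in m, angles in rad, forces in N, time in s.
With the tool pointing down it reaches from about 0.4 to 0.85 m from the base axis. Payload 10.4 kg.
Tool frame: the origin (TCP) lies between the finger pads; the fingertips stand 11 mm ahead of it and the grasp point (between the pads) lies 8 mm behind it; z points along the fingers, y is the direction in which the jaws open and shut (so a half turn about z gives the same grasp; the last joint's range is limited). The gripper opens to 87 mm and grips with 3 to 60 N. Pads are 19 mm wide; open, the fingers measure 117 mm over their backs; the gripper's body (75 mm by 190 mm) begins 51 mm behind the grasp point.
Start: joints at [1.277, 0.332, -0.065, 1.46, 0.022, 1.35, -0.088], TCP at [0.167, -0.602, 0.234] pointing down, gripper open.
Joint ranges: [-2.6, 2.6], [-0.5, 2.12], [-1.47, 1.34], [0.16, 2.42], [-1.27, 4.41], [0.06, 2.06], [-2.6, 2.6]. Speed limits (rad/s): [2.22, 2.22, 2.79, 2.79, 3.14, 3.14, 3.14].

INTERFACE

Orientations are given as a unit quaternion [x, y, z, w].
In Python, from bench import r, eyes gives the robot as it stands.
- The arm moves only by the shell command python3 -m inch 'ROWS' [FORCE]. ROWS is a JSON object of lists of equal length, an entry for each row: "translation": the shift along the world's x, y, z scaled (see below), a list of three; "rot": the turn, a rotation vector about the world's x, y, z scaled (see below), a list of three; "jaw": the finger opening in mm, from 0 to 87. In form: {"translation": [[tx, ty, tz], ...], "rot": [[ax, ay, az], ...], "jaw": [jaw, ...]}. A call has 1 to 20 rows; each row is the pose to reach, as a shift and turn from the pose measured when the call began; what a row does not reach only later rows make up. The controller multiplies each number of a shift by 100 mm and each number of a turn by 60 degrees. A row lasts 1/10 s, in which the tool goes at most 50 mm and 8.59 degrees, less where a joint would pass 70% of its speed; a pose out of reach is approached as far as the arm can. A call with a number of a shift or a turn outside -1 to 1 is refused whole. A call with a gripper value outside its range is refused whole. The fingers move at their own pace and stop on an object; FORCE is the grip in N (left out, the last holds). Time passes only in rows, so rows that repeat a pose let the fingers close. It gives the time, the measured TCP pose, the force and the opening at its end, in the units of the state.
- r.read_state(): the state, without advancing time (a new reading comes with each control period).
- eyes.camera(name): name is "scene" or "top" or "wrist"; returns the picture (384x512x3 uint8, blue, green, red); there is no depth.
- eyes.calibration(name): a dict with "fx", "fy", "cx", "cy" (pixels), "distortion" ([k1, k2, p1, p2, k3] as OpenCV has them; the pictures are not rectified), "R" (3x3) and "t" (3): a world point X has camera coordinates R X + t; the wrist camera has in their place "hand_eye" (4x4, takes a point from camera to tool coordinates, whose origin is the TCP and whose axes are the flange's). Camera axes: x right, y down, z forward; pixel columns grow to the right and rows downward; lengths in m; the calibration is good to about 2 mm. A picture is of the moment at which its call begins: read the wrist's pose just before it. calibration takes no time and is no camera call.
- r.close_job(): hands the job in, once; it reports no verdict.
The state is a dict: "time": time; "joint_positions": joint angles; "joint_vel": joint speeds; "joint_torque": joint torques, N m; "ee_pos": TCP position; "eef_rot": TCP orientation; "ft_force": force on the tool from outside, world axes, zero at the start; "torque": the same for the moment, N m; "width": finger opening in m.
Only numpy, scipy, OpenCV 4.12 (cv2) and the standard library are available. Lean on these libraries where they do the work, as an engineer would, in place of code of your own. Each camera call takes 0.05 s, during which the arm holds its last target. There are 200 camera calls.

## Working session

There is one attempt and no reset: what is moved stays moved. The work goes in short steps, Python scripts to look and compute and a shell command to move; the robot and the scene stay as the last step left them, time stands still between calls to the robot, and variables do not carry over. Pictures are saved under pics/ and viewed, about 8 in all and at most 12, crops included, and the job is handed in when it is done.

```bash
mkdir -p pics; ls
python3 - <<'E'
from bench import r, eyes
import cv2, json
s=r.read_state(); print({k:(v if isinstance(v,float) else [round(float(x),4) for x in v]) for k,v in s.items() if k in('time','ee_pos','eef_rot','ft_force','width','joint_positions')} if 1 else 0)
for n in ('top','scene'):
    cv2.imwrite(f'pics/{n}0.png',eyes.camera(n)); c=eyes.calibration(n)
    print(n,{k:(v.tolist() if hasattr(v,'tolist') else v) for k,v in c.items()})
E
```

```text
pics
{'time': 0.0, 'joint_positions': [1.2774, 0.3329, -0.0647, 1.4609, 0.0216, 1.3499, -0.0885], 'ee_pos': [0.1671, -0.6019, 0.2328], 'eef_rot': [0.9908, 0.135, -0.0001, -0.0007], 'ft_force': [0.2267, -0.4634, 0.0358], 'width': 0.08700081431793}
top {'fx': 443.3839460573948, 'fy': 443.3839460573948, 'cx': 264.1953787763135, 'cy': 191.0805345182931, 'distortion': [-0.010704839428774605, 0.0, 0.0, 0.0, 0.0], 'R': [[-0.014177841322064877, -0.9995548340781129, -0.026251142575568938], [-0.9926402515280986, 0.017227858489079064, -0.11986881136523228], [0.12026770082478389, 0.024358459782111947, -0.9924426157594018]], 't': [-0.0018001710454611825, 0.5386471162350411, 1.5221111347202507]}
scene {'fx': 399.1620797114706, 'fy': 399.1620797114706, 'cx': 250.02862642945485, 'cy': 188.66466148863339, 'distortion': [0.027141094938127604, 0.0, 0.0, 0.0, 0.0], 'R': [[-0.3358388895250919, 0.9418119600312432, -0.014229273511338491], [0.7911586370313183, 0.27385532143780433, -0.5468740933441105], [-0.5111557994714521, -0.19491920085590392, -0.8370939336803224]], 't': [0.19550666122187169, -0.37232865654486735, 1.4677560819550501]}
```

View pics/top0.png

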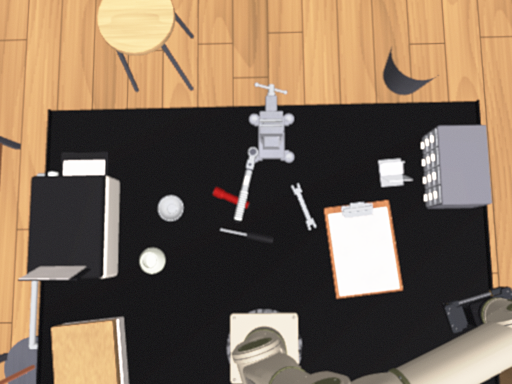

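View pics/scene0.png

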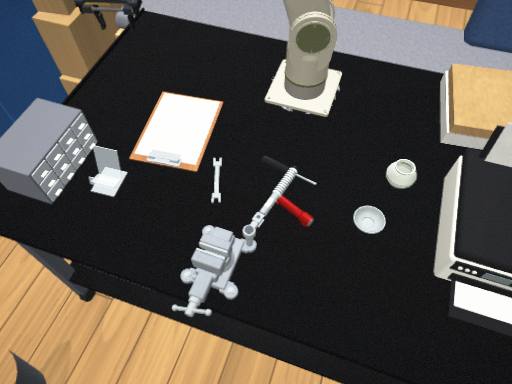

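The top view shows the wrench head at about (253,154) and the handle end at about (239,218). The flashlight lies under the handle at (230,197). Clockwise takes the handle towards image left (+y), and its path is clear. I'll localise it next.

```bash
cat > h.py <<'E'
import numpy as np, cv2
from bench import r, eyes
def px2w(n,uv,z):
    c=eyes.calibration(n); K=np.array([[c['fx'],0,c['cx']],[0,c['fy'],c['cy']],[0,0,1]])
    p=cv2.undistortPoints(np.array(uv,float).reshape(-1,1,2),K,np.array(c['distortion']))[:,0]
    R=np.array(c['R']);t=np.array(c['t']); o=-R.T@t; d=np.c_[p,np.ones(len(p))]@R
    return o+d*((z-o[2])/d[:,2])[:,None]
E
python3 - <<'E'
import cv2,numpy as np
from h import *
a=cv2.imread('pics/top0.png')[140:240,190:290]; b=cv2.imread('pics/scene0.png')[155:255,225:325]
f=lambda x:cv2.resize(x,(400,400),interpolation=cv2.INTER_CUBIC)
cv2.imwrite('pics/z1.png',np.hstack([f(a),f(b)]))
print(px2w('top',[(253,154),(239,218)],.1).round(3))
print(px2w('scene',[(249,232),(294,171)],.1).round(3))
E
```

```text
[[0.658 0.024 0.1  ]
 [0.441 0.073 0.1  ]]
[[0.671 0.03  0.1  ]
 [0.446 0.086 0.1  ]]
```

View pics/z1.png

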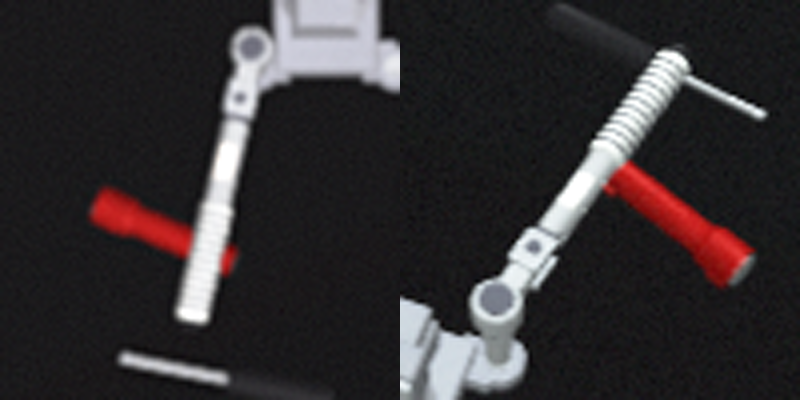

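The zoomed crop gives the head top at top-view pixel (252.7,151.7), the pin at (250,164.5) and the handle end at (238.2,220). In the scene view the head is at (249.2,230) and the end cap at (294.5,168).

Run:
```python
from h import *
for n,h,p,e in (('top',(252.7,151.7),(250,164.5),(238.2,220)),('scene',(249.2,230),(258.3,216.5),(294.5,168))):
    H=px2w(n,[h],.105)[0];P=px2w(n,[p],.103)[0];E=px2w(n,[e],.092)[0]
    d=(E-H)[:2];L=np.linalg.norm(d);print(n,H.round(3),P.round(3),E.round(3),L.round(3),np.degrees(np.arctan2(d[1],d[0])).round(1),'grip',(H[:2]+d/L*.186).round(3))
from scipy.spatial.transform import Rotation as R
print(R.from_quat(r.read_state()['eef_rot']).as_matrix().round(3))
```

```text
top [0.664 0.025 0.105] [0.621 0.035 0.103] [0.435 0.077 0.092] 0.235 167.3 grip [0.483 0.066]
scene [0.668 0.03  0.105] [0.621 0.039 0.103] [0.43  0.084 0.092] 0.244 167.3 grip [0.487 0.071]
[[ 0.964  0.267 -0.   ]
 [ 0.267 -0.964  0.001]
 [-0.    -0.001 -1.   ]]
```

```bash
python3 -m inch '{"translation":[[0.35,0.5,0],[0.7,1,0],[0.7,1,0],[0.7,1,0]],"rot":[[0,0,0.1],[0,0,0.2],[0,0,0.2],[0,0,0.2]],"jaw":[0,0,0,0]}' 40
python3 -m inch '{"translation":[[0.35,0.5,0],[0.7,1,0],[0.7,1,0],[0.7,1,0]],"rot":[[0,0,0.1],[0,0,0.2],[0,0,0.2],[0,0,0.2]],"jaw":[0,0,0,0]}'
python3 -m inch '{"translation":[[0.35,0.5,0],[0.7,1,0],[0.7,1,0],[0.7,1,0]],"rot":[[0,0,0.1],[0,0,0.2],[0,0,0.2],[0,0,0.2]],"jaw":[0,0,0,0]}'
```

```text
time: 0.5
ee_pos: [0.24, -0.499, 0.233]
eef_rot: [0.971, 0.241, 0.0, -0.001]
ft_force: [1.0, -0.3, 0.2]
width: 0.0627
time: 0.9
ee_pos: [0.3123, -0.3966, 0.2331]
eef_rot: [0.939, 0.343, 0.001, -0.001]
ft_force: [-0.9, -0.3, 0.5]
width: 0.0313
time: 1.3
ee_pos: [0.384, -0.2947, 0.2332]
eef_rot: [0.898, 0.441, 0.001, -0.001]
ft_force: [-0.7, -0.2, 0.2]
width: 0.003
```

```bash
python3 -m inch '{"translation":[[0.15,0.5,0],[0.3,1,0],[0.3,1,0],[0.3,1,0]],"rot":[[0,0,0.1],[0,0,0.2],[0,0,0.2],[0,0,0.2]],"jaw":[0,0,0,0]}'
python3 -m inch '{"translation":[[0.15,0.5,0],[0.3,1,0],[0.3,1,0],[0.3,1,0]],"rot":[[0,0,0.1],[0,0,0.2],[0,0,0.2],[0,0,0.2]],"jaw":[0,0,0,0]}'
python3 -m inch '{"translation":[[0.15,0.5,0],[0.25,0.75,0],[0.25,0.75,0],[0.25,0.75,0]],"rot":[[0,0,0],[0,0,0],[0,0,0],[0,0,0]],"jaw":[0,0,0,0]}'
python3 - <<'E'
from h import *
print(r.read_state()['ee_pos'],r.read_state()['joint_positions'],{k:np.array(v).round(4).tolist() for k,v in eyes.calibration('wrist').items()})
cv2.imwrite('pics/w1.png',np.hstack([eyes.camera('wrist')[:, :], cv2.resize(eyes.camera('top')[130:258,190:318],(384,384))])[:, :896][:, 96:])
E
```

```text
time: 1.7
ee_pos: [0.4139, -0.1954, 0.2333]
eef_rot: [0.847, 0.532, 0.001, -0.001]
ft_force: [-0.2, -0.3, -1.2]
width: 0.0006
time: 2.1
ee_pos: [0.444, -0.097, 0.2332]
eef_rot: [0.787, 0.617, 0.0, -0.001]
ft_force: [-0.0, -1.3, 0.6]
width: 0.0003
time: 2.5
ee_pos: [0.469, -0.0247, 0.2329]
eef_rot: [0.788, 0.615, 0.0, -0.001]
ft_force: [-0.6, -0.5, 0.4]
width: 0.0004
[ 0.46899675 -0.02466481  0.23287879] [ 0.65583907  0.02951192 -0.7013443   1.82188735  0.0177974   1.29848896
 -0.29525953] {'fx': 269.6433, 'fy': 269.6433, 'cx': 254.6912, 'cy': 193.0708, 'distortion': [-0.0156, 0.0, 0.0, 0.0, 0.0], 'hand_eye': [[0.0007, -0.9538, -0.3003, 0.0834], [1.0, 0.0007, 0.0, 0.0002], [0.0002, -0.3003, 0.9538, -0.1508], [0.0, 0.0, 0.0, 1.0]]}
```

View pics/w1.png

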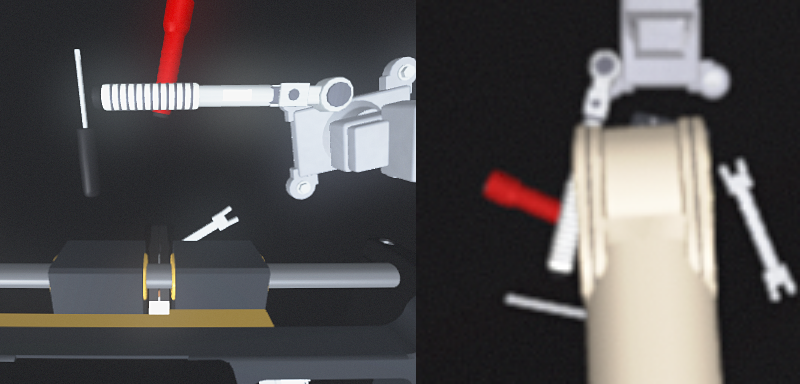

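The wrist view is an extra check. The handle is almost horizontal, so it is parallel to the tool's y axis. In full-frame pixels the cap end is at about (196,97), the grip at 198–294 and the head at (433,95). The path is clear.

```bash
cat >> h.py <<'E'
from scipy.spatial.transform import Rotation as Ro
def w2w(uv,z,pos=None,q=None):
    s=r.read_state(); pos=s['ee_pos'] if pos is None else pos; q=s['eef_rot'] if q is None else q
    c=eyes.calibration('wrist'); K=np.array([[c['fx'],0,c['cx']],[0,c['fy'],c['cy']],[0,0,1]])
    p=cv2.undistortPoints(np.array(uv,float).reshape(-1,1,2),K,np.array(c['distortion']))[:,0]
    T=np.eye(4);T[:3,:3]=Ro.from_quat(q).as_matrix();T[:3,3]=pos;T=T@np.array(c['hand_eye'])
    d=np.c_[p,np.ones(len(p))]@T[:3,:3].T;o=T[:3,3]
    return o+d*((z-o[2])/d[:,2])[:,None]
E
python3 - <<'E'
from h import *
H=w2w([(433,95)],.105)[0];g=w2w([(198,97),(294,96)],.09);p=w2w([(390,95)],.103)[0]
print(H.round(3),p.round(3),g.round(3))
d=(g[0]-H)[:2];print(np.degrees(np.arctan2(d[1],d[0])),np.linalg.norm(d))
B=H[:2];print('grip',B+d/np.linalg.norm(d)*.186)
m=Ro.from_quat(r.read_state()['eef_rot']).as_matrix();print(np.degrees(np.arctan2(m[1,0],m[0,0])))
E
```

```text
[0.662 0.027 0.105] [0.621 0.036 0.103] [[0.435 0.081 0.09 ]
 [0.531 0.058 0.09 ]]
166.39252422408126 0.23308209659156345
grip [0.48091311 0.07026035]
75.90859921092493
```

```bash
python3 -m inch '{"translation":[[0,0,-0.4],[0,0,-0.8],[0,0,-0.8]],"rot":[[0,0,0],[0,0,0],[0,0,0]],"jaw":[0,0,0]}'
python3 -m inch '{"translation":[[0,0,-0.4],[0,0,-0.73],[0,0.2,-0.73],[0,0.36,-0.73],[0,0.36,-0.73],[0,0.36,-0.73]],"rot":[[0,0,0],[0,0,0],[0,0,0],[0,0,0],[0,0,0],[0,0,0]],"jaw":[0,0,0,0,0,0]}'
python3 -c "
from h import *
print(r.read_state()['joint_positions'].round(2))"
```

```text
time: 2.9
ee_pos: [0.4655, -0.0268, 0.1488]
eef_rot: [0.789, 0.614, -0.003, -0.004]
ft_force: [-1.1, 0.0, 1.0]
width: 0.0004
time: 3.5
ee_pos: [0.4664, 0.0079, 0.0771]
eef_rot: [0.79, 0.613, -0.003, -0.003]
ft_force: [0.2, 0.0, 0.3]
width: 0.0004
[ 0.56  0.22 -0.72  2.    0.17  0.98 -0.5 ]
```

```bash
cat > arc.py <<'E'
import sys
from h import *
B=np.array([.664,.027])
def tcp(f,s=.0225):
    f=np.radians(f);return B+.186*np.array([np.cos(f),np.sin(f)])-s*np.array([np.sin(f),-np.cos(f)])
s=r.read_state();p=s['ee_pos'];m=Ro.from_quat(s['eef_rot']).as_matrix();yaw=np.degrees(np.arctan2(m[1,0],m[0,0]))
# handle angle implied by TCP if in contact
fs=np.arange(60,190,.05);d=np.array([np.dot(p[:2]-tcp(f),[np.sin(np.radians(f)),-np.cos(np.radians(f))]) for f in fs])
f0=fs[np.argmin(abs(d))]
print('phi',f0.round(1),'yaw-err',(yaw-f0+90).round(1),'z',p[2].round(4),'F',s['ft_force'].round(1),'J',s['joint_positions'].round(2),'roff',(p[:2]-tcp(f0)).round(4))
q=p[:2];y=yaw
for f in map(float,sys.argv[1:]):
    t=tcp(f);print(f,((t-q)/.1).round(3),'rot',round((f-90-y)/60,3));q=t;y=f-90
E
python3 arc.py 168 164 160 156 153 150
```

```text
phi 179.0 yaw-err -13.3 z 0.0771 F [0.2 0.  0.3] J [ 0.56  0.22 -0.72  2.    0.17  0.98 -0.5 ] roff [-0.0112  0.0002]
168.0 [0.11  0.358] rot 0.039
164.0 [0.016 0.13 ] rot -0.067
160.0 [0.025 0.128] rot -0.067
156.0 [0.034 0.126] rot -0.067
153.0 [0.031 0.093] rot -0.05
150.0 [0.036 0.091] rot -0.05
```

```bash
python3 -m inch '{"translation":[[0.05,0.12,0.03],[0.1,0.24,0.03],[0.11,0.36,0.03]],"rot":[[0,0,0.02],[0,0,0.03],[0,0,0.03]],"jaw":[0,0,0]}'
python3 -m inch '{"translation":[[0.005,0.04,0],[0.01,0.09,0],[0.016,0.13,0]],"rot":[[0,0,-0.02],[0,0,-0.04],[0,0,-0.07]],"jaw":[0,0,0]}'
python3 -m inch '{"translation":[[0.008,0.04,0],[0.016,0.09,0],[0.025,0.13,0]],"rot":[[0,0,-0.02],[0,0,-0.04],[0,0,-0.07]],"jaw":[0,0,0]}'
python3 -m inch '{"translation":[[0.011,0.04,0],[0.023,0.08,0],[0.034,0.126,0]],"rot":[[0,0,-0.02],[0,0,-0.04],[0,0,-0.07]],"jaw":[0,0,0]}'
python3 arc.py 155 152 149 146 143 140
```

```text
time: 3.8
ee_pos: [0.4784, 0.0448, 0.0806]
eef_rot: [0.78, 0.626, -0.002, -0.003]
ft_force: [-0.0, 0.3, 0.3]
width: 0.0005
time: 4.1
ee_pos: [0.4798, 0.0579, 0.0804]
eef_rot: [0.803, 0.596, -0.003, -0.003]
ft_force: [-1.9, -4.7, 0.9]
width: 0.0004
time: 4.4
ee_pos: [0.4823, 0.0708, 0.0804]
eef_rot: [0.824, 0.566, -0.003, -0.002]
ft_force: [-0.9, -5.2, 2.2]
width: 0.0006
time: 4.7
ee_pos: [0.4858, 0.0834, 0.0804]
eef_rot: [0.845, 0.535, -0.004, -0.002]
ft_force: [0.7, -4.7, 2.2]
width: 0.0001
phi 155.5 yaw-err -0.9 z 0.0804 F [ 0.7 -4.7  2.2] J [ 0.39  0.28 -0.72  1.94  0.21  1.01 -0.87] roff [ 0.0004 -0.0001]
155.0 [0.001 0.018] rot 0.005
152.0 [0.033 0.092] rot -0.05
149.0 [0.038 0.091] rot -0.05
146.0 [0.042 0.088] rot -0.05
143.0 [0.047 0.086] rot -0.05
140.0 [0.051 0.084] rot -0.05
```

Contact is made at the expected drag of about 5 N. I'll go on in 3° calls and watch the force.

```bash
python3 -m inch '{"translation":[[0.011,0.03,0],[0.022,0.06,0],[0.033,0.096,0]],"rot":[[0,0,-0.015],[0,0,-0.03],[0,0,-0.04]],"jaw":[0,0,0]}'|grep -E 'pos|force'
python3 -m inch '{"translation":[[0.012,0.03,0],[0.024,0.06,0],[0.037,0.092,0]],"rot":[[0,0,-0.015],[0,0,-0.03],[0,0,-0.05]],"jaw":[0,0,0]}'|grep -E 'pos|force'
python3 -m inch '{"translation":[[0.014,0.03,0],[0.028,0.06,0],[0.042,0.089,0]],"rot":[[0,0,-0.015],[0,0,-0.03],[0,0,-0.05]],"jaw":[0,0,0]}'|grep -E 'pos|force'
python3 arc.py 143 140 137 134 131
```

```text
ee_pos: [0.4892, 0.093, 0.0804]
ft_force: [-0.0, -5.6, 3.2]
ee_pos: [0.493, 0.1022, 0.0804]
ft_force: [-0.6, -5.2, 2.2]
ee_pos: [0.4972, 0.1112, 0.0803]
ft_force: [-1.8, -5.0, 2.4]
phi 146.3 yaw-err -0.2 z 0.0803 F [-1.8 -5.   2.4] J [ 0.31  0.31 -0.7   1.9   0.23  1.02 -1.08] roff [ 0.0004 -0.0003]
143.0 [0.047 0.098] rot -0.052
140.0 [0.051 0.084] rot -0.05
137.0 [0.056 0.081] rot -0.05
134.0 [0.06  0.078] rot -0.05
131.0 [0.064 0.074] rot -0.05
```

```bash
python3 -m inch '{"translation":[[0.015,0.03,0],[0.03,0.06,0],[0.047,0.09,0]],"rot":[[0,0,-0.015],[0,0,-0.03],[0,0,-0.05]],"jaw":[0,0,0]}'|grep -E 'pos|force'
python3 -m inch '{"translation":[[0.017,0.028,0],[0.034,0.056,0],[0.051,0.085,0]],"rot":[[0,0,-0.015],[0,0,-0.03],[0,0,-0.05]],"jaw":[0,0,0]}'|grep -E 'pos|force'
python3 -m inch '{"translation":[[0.018,0.027,0],[0.036,0.054,0],[0.055,0.082,0]],"rot":[[0,0,-0.015],[0,0,-0.03],[0,0,-0.05]],"jaw":[0,0,0]}'|grep -E 'pos|force'
python3 arc.py 134 131 128 125 122
```

```text
ee_pos: [0.502, 0.1201, 0.0803]
ft_force: [-1.0, -4.8, 2.8]
ee_pos: [0.5062, 0.1274, 0.08]
ft_force: [-6.8, -11.3, 9.5]
ee_pos: [0.5104, 0.1341, 0.0797]
ft_force: [-9.5, -10.9, 9.7]
phi 138.2 yaw-err -1.4 z 0.0797 F [ -9.5 -10.9   9.7] J [ 0.24  0.35 -0.67  1.85  0.25  1.04 -1.29] roff [ 0.     -0.0001]
134.0 [0.082 0.111] rot -0.047
131.0 [0.064 0.074] rot -0.05
128.0 [0.068 0.071] rot -0.05
125.0 [0.071 0.067] rot -0.05
122.0 [0.075 0.064] rot -0.05
```

The force has jumped to about 14 N, so the bolt seated at φ≈141°. From here I'll take smaller steps of about 5 mm.

```bash
python3 -m inch '{"translation":[[0.015,0.02,0],[0.032,0.042,0]],"rot":[[0,0,-0.01],[0,0,-0.03]],"jaw":[0,0]}'|grep -E 'pos|force'
python3 -m inch '{"translation":[[0.016,0.02,0],[0.033,0.041,0]],"rot":[[0,0,-0.01],[0,0,-0.03]],"jaw":[0,0]}'|grep -E 'pos|force'
python3 arc.py
```

```text
ee_pos: [0.5122, 0.137, 0.0794]
ft_force: [-7.9, -8.2, 8.4]
ee_pos: [0.5149, 0.141, 0.0792]
ft_force: [-0.3, -0.7, -0.1]
phi 135.7 yaw-err -2.7 z 0.0792 F [-0.3 -0.7 -0.1] J [ 0.21  0.37 -0.66  1.83  0.26  1.05 -1.37] roff [-0.0003  0.0002]
```

The force has dropped to zero after about 24 mm of travel past the seat, so it has tripped. I'll back off, lift and check.

```bash
python3 -m inch '{"translation":[[-0.1,-0.13,0],[-0.3,-0.4,0],[-0.3,-0.4,0],[-0.3,-0.4,0.4],[-0.3,-0.4,0.8],[-0.3,-0.4,0.9],[-0.3,-0.4,0.9]],"rot":[[0,0,0],[0,0,0],[0,0,0],[0,0,0],[0,0,0],[0,0,0],[0,0,0]],"jaw":[0,0,0,0,0,0,0]}'
python3 -m inch '{"translation":[[0,-0.4,0.4],[0,-0.9,0.6],[0,-0.9,0.6],[0,-0.9,0.6],[0,-0.9,0.6]],"rot":[[0,0,0],[0,0,0],[0,0,0],[0,0,0],[0,0,0]],"jaw":[0,0,0,0,0]}'
python3 - <<'E'
from h import *
cv2.imwrite('pics/e1.png',np.hstack([cv2.resize(eyes.camera(n)[y:y+110,x:x+110],(400,400),interpolation=cv2.INTER_CUBIC) for n,x,y in (('top',185,130),('scene',225,150))]))
cv2.imwrite('pics/ew.png',eyes.camera('wrist'))
E
```

```text
time: 7.6
ee_pos: [0.4861, 0.1022, 0.1708]
eef_rot: [0.93, 0.367, -0.009, -0.001]
ft_force: [-0.9, 0.3, -0.3]
width: 0.0005
time: 8.1
ee_pos: [0.4855, 0.0136, 0.2292]
eef_rot: [0.93, 0.367, -0.01, -0.001]
ft_force: [-0.1, -0.0, -0.1]
width: 0.0006
```

View pics/e1.png

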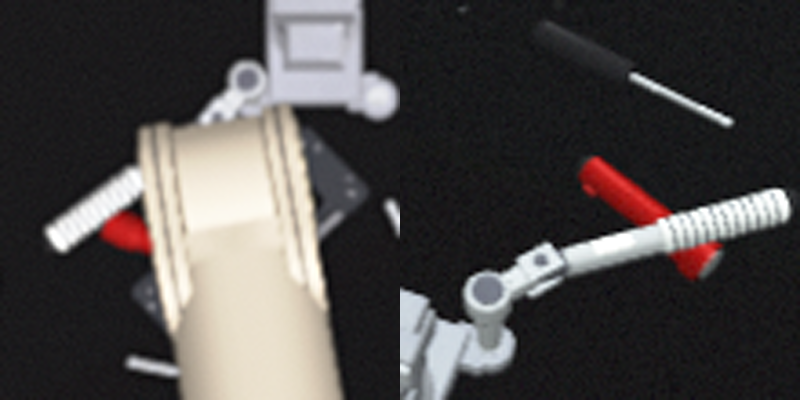

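View pics/ew.png

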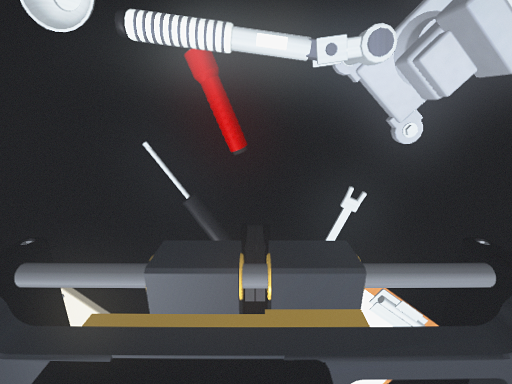

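The views show a visible bend. Wrist-view pixels are head (379,44), pin (331,48) and end (127,24). Scene-crop pixels are head (87,290), pin (141,260) and end (385,205). Flashlight and screwdriver are undisturbed. I'll measure the bend.

Run:
```python
from h import *
def rep(f):
    H,P,E=f; a=P-H;b=E-P; A=np.degrees(np.arctan2(a[1],a[0]));C=np.degrees(np.arctan2(b[1],b[0]))
    B=np.array([.664,.027]);print(H.round(3),P.round(3),E.round(3),'head',A.round(1),'handle',C.round(1),'bend',(A-C).round(1),np.linalg.norm(b[:2]).round(3))
rep([w2w([u],z)[0] for u,z in (((379,44),.105),((331,48),.103),((127,24),.09))])
k=110/400
rep([px2w('scene',[(225+x*k,150+y*k)],z)[0] for x,y,z in ((87,290,.105),(141,260,.103),(385,205,.092))])
E=px2w('top',[(185+58*k,130+240*k)],.092)[0];print(E)
```

```text
[0.662 0.027 0.105] [0.631 0.056 0.103] [0.517 0.211 0.09 ] head 137.4 handle 126.3 bend 11.1 0.192
[0.668 0.029 0.105] [0.631 0.057 0.103] [0.521 0.212 0.092] head 142.3 handle 125.2 bend 17.1 0.19
[0.51829312 0.20226133 0.092     ]
```

The handle lies about 22 mm ahead of where the finger stopped, so it swung over by itself. With the felt seat at 141–142° and the handle at about 125.5°, the bend is about 16–17°.

```bash
python3 -c "
from h import *
print(r.read_state()['ft_force'].round(1)); print(r.close_job())"
```

```text
[ 0.1 -0.   0.8]
the job is handed in; nothing more can be done
None
```

The wrench has tripped: I pushed the grip clockwise with the closed fingers, stopped when the joint broke over, backed away and handed the job in at about 8 s of the 61 s allowed.

- **Feel:** the drag stayed near 5 N for about 25° of turn. The force then rose to about 14 N as the bolt seated and the detent loaded. It fell to zero about 24 mm further on, where I stopped.
- **Bend:** afterwards the handle lay about 22 mm ahead of where the finger stopped, so it had swung over by itself. The scene camera gives about 17° of bend, and the felt seat angle together with the seen handle direction gives about 16°. The wrist view gave only 11°, at the edge of the 11 to 24° window. I trust it least, because the head was at the edge of the picture with a baseline of only 45 mm.
- **Surroundings:** the flashlight and screwdriver looked undisturbed, though I did not measure any of the bystanders. The gripper was clear of everything, with wrist force near zero.

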